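Find the wide flask and load it into the flask clamp

ROBOT

A 6-joint arm with a two-finger parallel gripper is mounted at the origin on the work surface. World frame = base frame: x ahead of the robot, y to its left, z up, the work surface at z = 0. Lengths are in m, angles in rad, forces in N, time in s.
With the tool pointing down it reaches from about 0.225 to 0.875 m from the base axis. Payload 3.4 kg.
Tool frame: the origin (TCP) lies between the finger pads; the fingertips stand 25 mm ahead of it and the grasp point (between the pads) lies 6 mm ahead of it; z points along the fingers, y is the line along which they close (so a half turn about z gives the same grasp; the last joint's range is limited). The gripper opens to 85 mm and grips with 20 to 120 N. Pads are 22 mm wide; open, the fingers measure 114 mm over their backs; the gripper's body (76 mm by 85 mm) begins 54 mm behind the grasp point. The pads swing forward as they close: fully open they stand 13 mm farther back than shut.
Start: joints at [1.149, 0.276, 1.505, -0, 1.361, -0.121], TCP at [0.17, 0.549, 0.256] pointing down, gripper open.
Joint ranges: [-2.89, 2.89], [-0.75, 2.08], [0.22, 2.7], [-1.18, 4.32], [0.11, 2.71], [-2.7, 2.7]. Speed limits (rad/s): [2.57, 2.57, 3.14, 3.14, 3.14, 3.14].

INTERFACE

Orientations are given as a unit quaternion [w, x, y, z].
In Python, from rig import manip, cams, ticket gives the robot as it stands.
- The arm moves only by the tool step_arm, never from a script. Its argument "increments" is a list of rows, each an object with "dp": the shift along the world's x, y, z each as a share of 0.2 m, from -1 to 1, a list of three; "yaw": the turn about the world's z as a share of 0.15 rad, from -1 to 1; "grip": the opening, from 0 (shut) to 1 (fully open). In form: [{"dp": [tx, ty, tz], "yaw": yaw, "grip": grip}, ...]. A call has 1 to 5 rows; each row shifts and turns the commanded pose from where the row before left it; what a row does not reach is not made up. A row lasts 1/8 s, in which the tool goes at most 62.5 mm and 10.7 degrees, less where a joint would pass 70% of its speed; a pose out of reach is approached as far as the arm can. A call with a number of a shift or a turn outside -1 to 1 is refused whole. A call with a gripper value outside its range is refused whole. The fingers move at their own pace and stop on an object; "squeeze" is the grip in N (left out, the last holds). Time passes only in rows, so rows that do not move let the fingers close. It gives the time, the measured TCP pose, the force, the opening and the grip force at its end, in the units of the state.
- manip.get_state(): the state, without advancing time (a new reading comes with each control period).
- cams.get_image(name): name is "scene" or "top" or "wrist"; returns the picture (400x640x3 uint8, blue, green, red); there is no depth.
- cams.get_calibration(name): a dict with "fx", "fy", "cx", "cy" (pixels), "k1" (the pictures are not rectified: a ray, as slopes to the right and down, at radius r is drawn at 1 + k1 r^2 times it, then the intrinsics apply), "extrinsics" (4x4, takes a point from camera to world coordinates). Camera axes: x right, y up, looking along -z (the intrinsics and any distortion apply to the point x, -y, -z); pixel columns grow to the right and rows downward; lengths in m; the calibration is good to about 2 mm. A picture is of the moment at which its call begins: read the wrist's pose just before it. get_calibration takes no time and is no camera call; for the wrist camera it gives the pose at the moment of the call.
- ticket.sign_off(): hands the job in; it is judged then, once.
The state is a dict: "clock": time; "qpos": joint angles; "qd": joint speeds; "effort": joint torques, N m; "position": TCP position; "ee_rot": TCP orientation; "contact_force": force on the tool from outside, world axes, zero at the start; "moment": the same for the moment, N m; "width": finger opening in m; "gripper_force": force on a finger pad.
Only numpy, scipy, OpenCV 4.12 (cv2) and the standard library are available. Lean on these libraries where they do the work, as an engineer would, in place of code of your own. Each camera call takes 0.05 s, during which the arm holds its last target. There are 200 camera calls.

TASK

Each white tub hides a small brass flask: lift the lids one by one until you find the single wide flask, leaving every lid lying flat, handle up, on the bench or back on a tub. Take the wide flask out, stand it on the bench and let go, then take it again by its ends (the clamp's rails leave no room for fingers beside it), set it lengthwise in the blue clamp's channel and push it fully home, flat on the bed and square against the end stop. Leave the two narrow flasks in their tubs and the other things on the bench where they are.

Things in the scene. Friction and masses are not known exactly. Their poses are not given: they have to be found in the camera images.
- tub_1_rim (a point): White open-topped plastic tub fixed to the bench, one of three alike: 132 (its x) x 88 (its y) x 48 mm tall, walls and floor 5 mm. Point: centre of its mouth, 48 mm above the bench. Under its lid, one brass flask stands flat on the floor, near the middle (within 15 mm), its length along the tub's y within 0.45 rad.
- tub_2_rim (a point): Same as tub_1 (size, point, axes). In every tub the flask can only be gripped across its width, the fingers apart along the tub's x: its ends are too close to the walls for fingers.
- tub_3_rim (a point): Same as tub_1.
- lid_1_grip (a point): Loose lid covering tub_1: white plate 138 (x) x 94 (y) x 5 mm with a 4 mm step below that drops loosely into the mouth. On top, in the middle, a grip bar 14 mm thick (along x), 44 mm long (along y), 26 mm tall. Point: the middle of the bar, 13 mm above the plate's top, 22 mm above the lid's underside. 90 g.
- lid_2_grip (a point): Loose lid covering tub_2, same as lid_1.
- lid_3_grip (a point): Loose lid covering tub_3, same as lid_1.
- flask_1_mid (a point): A closed rectangular brass flask in one of the tubs, 56 mm long (own y), 32 mm tall (z), Exactly one of flasks 1, 2, 3 is wide: 40 mm (own x), about 0.42 kg (0.36 to 0.48); the others 28 mm, about 0.24 kg (0.20 to 0.28). Which number is wide, and in which tub, is not told: look into the tub or feel the width with the fingers. Point: its centre, 16 mm above its underside.
- flask_2_mid (a point): Another of the three brass flasks, wide or narrow not told; see flask_1.
- flask_3_mid (a point): Another of the three brass flasks, wide or narrow not told; see flask_1.
- clamp_stop (a point): Low blue flask clamp fixed to the bench: bed 12 mm above the bench, two rails 34 mm tall above the bed, a channel 46 mm wide between them, open above and in front, 140 mm long up to an upright end stop (55 mm tall) with a screw behind. Point: on the stop's face, mid-channel, 16 mm above the bed; its x runs along the channel into the stop, y across, z up.
- clamp_mouth (a point): Middle of the channel's open front end, on the bed's surface (12 mm above the bench). A flask lies lengthwise in the channel; the rails leave no room for fingers beside it, nor the stop at its inner end: set it down a finger's room short of the stop, let go, and push its outer end.
- jar: Bystander standing among the tubs: a small amber jar with black cap, 28 mm across, 55 mm tall; origin at the centre of its underside.
- polish: Bystander standing among the tubs: a grey puck of polish, 32 mm across, 30 mm tall; origin at the centre of its underside.
- cone: Bystander standing among the tubs: a dark rubber polishing cone standing on its 30 mm base, 47 mm tall; origin at the centre of its underside.
- bowl: Bystander: dark rubber mixing bowl, 116 mm across, 65 mm tall, at the side of the bench; origin under its centre.
- spatula: Bystander: spatula 190 mm long lying flat at the side of the bench; origin near its middle, on its underside.
- monomer: Bystander: amber bottle, 60 mm across, 130 mm tall, at the side of the bench; origin under its centre.
- cup: Bystander: steel cup, 64 mm across, 75 mm tall, at the side of the bench; origin under its centre.
Mind the look-alikes: they are no part of the job. What is shaped like the part that bears lid_1_grip but green is not meant.

How it is judged:
By the outcome, as a careful person would: the job done as asked, in the order asked, and still so for the second after the job is handed in, with the robot touching nothing.
It also fails if it takes over 72 s, if anything falls off the work surface, if the arm or the gripper's body presses on something with over 40 N, if the wrist force passes 120 N, or if a joint passes its speed limit or range.

## Working session

There is one attempt and no reset: what is moved stays moved. The work goes in short steps, Python scripts to look and compute and a tool call to move; the robot and the scene stay as the last step left them, time stands still between calls to the robot, and variables do not carry over. Pictures are saved under pics/ and viewed, at most 13 in all, crops included, and the job is handed in when it is done.

Besides the shell and the picture viewer there is one more tool, called after ">>>" as a command line: name --argument value ..., lists and objects as JSON in quotes. step_arm: Moves the arm, as the interface text tells. Shift numbers are shares of 0.2 m and turn numbers shares of 0.15 rad, none past 1 either way. Its arguments: {"type":"object","properties":{"increments":{"type":"array"},"squeeze":{"type":"number"}},"required":["increments"]}

```bash
ls; mkdir -p pics; cat > h.py <<'E'
import numpy as np, cv2
from rig import manip, cams, ticket
def cast(cal,u,v,z):
    x=(u-cal['cx'])/cal['fx'];y=(v-cal['cy'])/cal['fy']
    p=np.array([x,y],float)
    q=p.copy()
    for _ in range(20): q=p/(1+cal['k1']*(q@q))
    T=np.array(cal['extrinsics']); d=T[:3,:3]@np.array([q[0],-q[1],-1]); o=T[:3,3]
    return o+d*(z-o[2])/d[2]
def proj(cal,P):
    T=np.array(cal['extrinsics']); c=T[:3,:3].T@(np.array(P)-T[:3,3]); q=np.array([c[0],-c[1]])/-c[2]
    q=q*(1+cal['k1']*(q@q)); return np.array([cal['fx']*q[0]+cal['cx'],cal['fy']*q[1]+cal['cy']])
E
python3 - <<'E'
from h import *
for n in ['top','scene','wrist']:
    im=cams.get_image(n); cv2.imwrite(f'pics/{n}0.png',im); c=cams.get_calibration(n); print(n,c['fx'],c['k1'],np.round(c['extrinsics'],3).tolist())
print(manip.get_state())
E
```

```text
pics
top 447.45581682512665 -0.10509917557199276 [[-0.006, 0.98, -0.198, 0.22], [-1.0, -0.005, 0.009, 0.011], [0.008, 0.198, 0.98, 1.229], [0.0, 0.0, 0.0, 1.0]]
scene 396.33867262241677 -0.017935019352901153 [[0.091, -0.766, 0.636, 1.131], [0.996, 0.08, -0.047, -0.04], [-0.014, 0.637, 0.77, 0.897], [0.0, 0.0, 0.0, 1.0]]
wrist 297.48519479114435 -0.022958811512175173 [[0.296, -0.906, -0.303, 0.092], [0.955, 0.281, 0.094, 0.574], [-0.0, -0.317, 0.948, 0.374], [0.0, 0.0, 0.0, 1.0]]
{'clock': 0.15, 'qpos': array([ 1.14898436e+00,  2.76463664e-01,  1.50584180e+00,  1.66507427e-05,
        1.36069397e+00, -1.21005658e-01]), 'qd': array([-0.00012547, -0.00168195, -0.00205116,  0.00025035, -0.00036594,
       -0.00027021]), 'effort': array([ 1.97778056e-03, -4.17141473e+01, -2.46032166e+01, -2.28792437e-04,
        7.60713505e-03,  1.57289332e-05]), 'position': array([0.17022347, 0.54885403, 0.25563066]), 'ee_rot': array([-1.96415174e-04,  1.49838432e-01,  9.88710245e-01, -6.75463007e-04]), 'contact_force': array([ 0.43176324,  0.2646809 , -0.00888455]), 'moment': array([-0.02054294, -0.03681782,  0.03013416]), 'gripper_force': 0.0, 'width': 0.085344144939429}
```

View pics/top0.png

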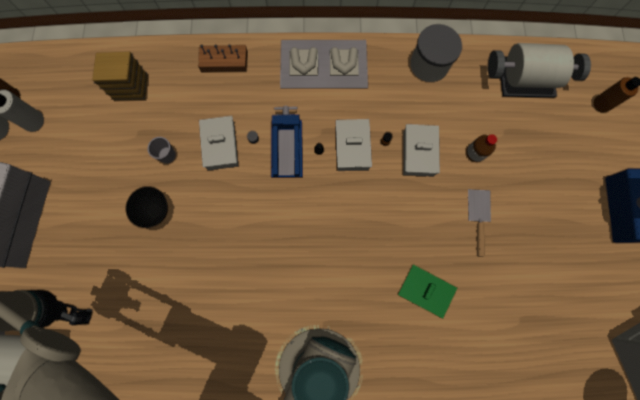

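View pics/scene0.png

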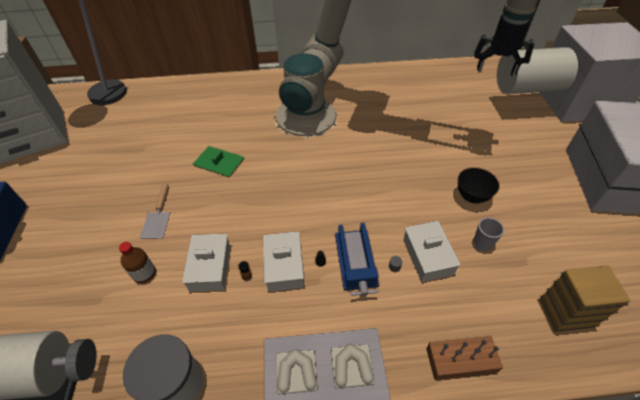

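The top view shows the tubs at about (218,142), (353,143) and (422,149). The clamp is at (287,147), with its stop at the top (+x). The bystanders are polish (253,137), cone (319,149) and jar (387,138), and the green decoy lid is at (428,290). The scene view matches this.

```bash
python3 - <<'E'
from h import *
a=cv2.imread('pics/top0.png')[95:190,190:450]; b=cv2.imread('pics/scene0.png')[210:305,170:470]
a=cv2.resize(a,None,fx=3,fy=3,interpolation=cv2.INTER_CUBIC); b=cv2.resize(b,None,fx=2.6,fy=2.6,interpolation=cv2.INTER_CUBIC)
a=cv2.copyMakeBorder(a,0,0,0,780-a.shape[1],0);b=b[:,:780]
cv2.imwrite('pics/crop0.png',np.vstack([a,b]))
T=cv2.imread('pics/top0.png');c=cams.get_calibration('top')
hsv=cv2.cvtColor(T,cv2.COLOR_BGR2HSV)
m=((hsv[...,1]<60)&(hsv[...,2]>125)).astype(np.uint8)
cs,_=cv2.findContours(m[100:190,190:450],0,1)
for k in cs:
    if cv2.contourArea(k)<300: continue
    r=cv2.minAreaRect(k); bp=cv2.boxPoints(r)+[190,100]
    P=np.array([cast(c,*p,0.053)[:2] for p in bp]); print(np.round(r[0],1),cv2.contourArea(k)); print(np.round(P,3).tolist(),np.round(P.mean(0),4),[round(float(np.linalg.norm(P[i]-P[i-1])),3) for i in range(4)])
mb=((abs(hsv[...,0].astype(int)-113)<12)&(hsv[...,1]>130)&(hsv[...,2]>50)).astype(np.uint8)
ys,xs=np.nonzero(mb[100:190,260:315]); print(xs.min()+260,xs.max()+260,ys.min()+100,ys.max()+100)
E
```

```text
[232.   48.5] 1421.5
[[0.654, -0.249], [0.655, -0.339], [0.519, -0.33], [0.519, -0.242]] [ 0.5865 -0.2901] [0.136, 0.091, 0.136, 0.089]
[163.3  43. ] 1478.5
[[0.669, -0.052], [0.673, -0.145], [0.536, -0.147], [0.532, -0.055]] [ 0.6024 -0.0998] [0.137, 0.094, 0.137, 0.092]
[26.8 41. ] 1440.5
[[0.674, 0.333], [0.683, 0.241], [0.547, 0.223], [0.538, 0.313]] [0.6103 0.2774] [0.138, 0.093, 0.137, 0.091]
272 301 115 176
```

View pics/crop0.png

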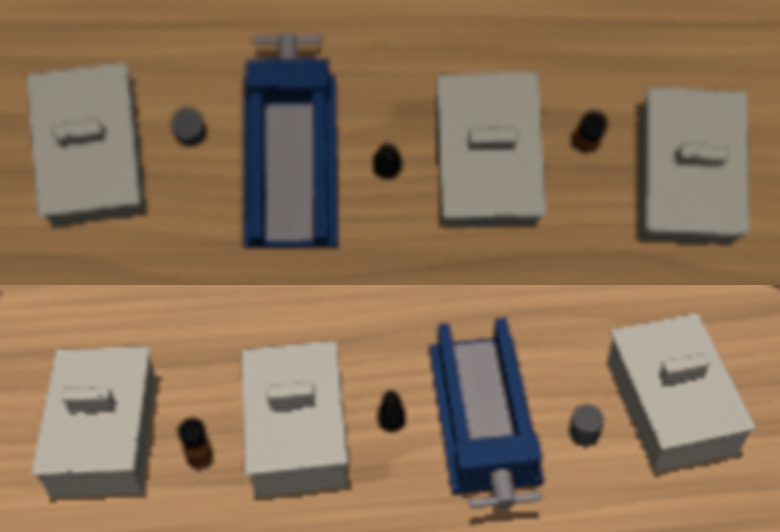

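Lid sizes come out at 137 x 93 mm, as given, so those positions hold. I'm moving over tub A at (0.610, 0.277).

>>> step_arm --increments '[{"dp": [0.22, -0.136, -0.02], "yaw": -0.76, "grip": 1}, {"dp": [0.22, -0.136, -0.02], "yaw": -0.76, "grip": 1}, {"dp": [0.22, -0.136, -0.02], "yaw": -0.76, "grip": 1}, {"dp": [0.22, -0.136, -0.02], "yaw": -0.76, "grip": 1}, {"dp": [0.22, -0.136, -0.02], "yaw": -0.76, "grip": 1}]'

```text
clock: 0.78
position: [0.3915, 0.4122, 0.236]
ee_rot: [-0.0, 0.423, 0.906, -0.0]
contact_force: [0.6, 1.0, -0.3]
width: 0.0857
gripper_force: 0.0
```

>>> step_arm --increments '[{"dp": [0.22, -0.136, -0.02], "yaw": -0.76, "grip": 0.6}, {"dp": [0.22, -0.136, -0.02], "yaw": -0.76, "grip": 0.6}, {"dp": [0.22, -0.136, -0.02], "yaw": -0.76, "grip": 0.6}, {"dp": [0.22, -0.136, -0.02], "yaw": -0.76, "grip": 0.6}, {"dp": [0.22, -0.136, -0.02], "yaw": -0.76, "grip": 0.6}]'

```text
clock: 1.4
position: [0.6116, 0.2761, 0.2158]
ee_rot: [-0.0, 0.661, 0.75, -0.0]
contact_force: [0.1, 0.6, 0.7]
width: 0.0512
gripper_force: 0.0
```

```bash
cat >> h.py <<'E'
def st():
    s=manip.get_state(); w,x,y,z=s['ee_rot']
    ya=np.arctan2(1-2*(x*x+z*z),2*(x*y-w*z))
    print('t',round(s['clock'],2),'p',np.round(s['position'],4),'yaw',round(float(ya),3),'F',np.round(s['contact_force'],1),'w',round(float(s['width']),4),'gf',round(float(s['gripper_force']),1),'q6',round(float(s['qpos'][5]),2)); return s
E
python3 - <<'E'
from h import *
st(); im=cams.get_image('wrist'); cv2.imwrite('pics/w1.png',im)
c=cams.get_calibration('wrist'); print(np.round(c['extrinsics'],3).tolist())
print(proj(c,[.610,.277,.079]), [proj(c,[.610+a*.069*np.cos(.13)-b*.047*np.sin(.13),.277+a*.069*np.sin(.13)+b*.047*np.cos(.13),.053]).round() for a in(-1,1) for b in (-1,1)])
E
```

```text
t 1.4 p [0.6116 0.2761 0.2158] yaw 0.126 F [0.1 0.6 0.7] w 0.0512 gf 0.0 q6 0.19
[[0.993, -0.112, -0.044, 0.607], [0.12, 0.941, 0.318, 0.354], [0.006, -0.321, 0.947, 0.332], [0.0, 0.0, 0.0, 1.0]]
[310.14358386 195.11814558] [array([244., 232.]), array([235., 139.]), array([379., 231.]), array([384., 137.])]
```

View pics/w1.png

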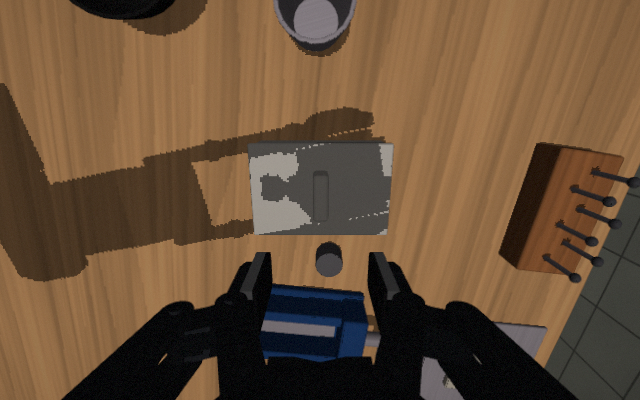

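The wrist view shows lid corners at about (249,143), (391,143), (392,234) and (255,235). That is about 10 px to the right of the top-camera estimate, so I'm casting the corners and cross-checking with the scene camera.

```bash
python3 - <<'E'
from h import *
st();im=cams.get_image('wrist');d=cv2.absdiff(im,cv2.imread('pics/w1.png'));print('diff',d.mean())
c=cams.get_calibration('wrist')
hsv=cv2.cvtColor(im,cv2.COLOR_BGR2HSV)
m=((hsv[...,1]<50)&(hsv[...,2]>60)).astype(np.uint8)[135:240,240:400]
cs,_=cv2.findContours(m,0,1);k=max(cs,key=cv2.contourArea);k=cv2.convexHull(k);r=cv2.minAreaRect(k);bp=cv2.boxPoints(r)+[240,135];print(bp.round(0).tolist())
P=np.array([cast(c,*p,.053)[:2] for p in [(249,143),(391,143),(392,234),(255,235)]]);print(P.round(3).tolist(),P.mean(0),[round(float(np.linalg.norm(P[i]-P[i-1])),3) for i in range(4)])
# scene camera
S=cv2.imread('pics/scene0.png');c=cams.get_calibration('scene')
for pt in [(0,0)]:
  q=[(170+p[0]/2.6,210+(p[1]-285)/2.6) for p in [(610,330),(697,316),(752,432),(655,447)]]
  P=np.array([cast(c,*p,.053)[:2] for p in q]);print('scene',P.round(3).tolist(),P.mean(0),[round(float(np.linalg.norm(P[i]-P[i-1])),3) for i in range(4)])
T=cams.get_calibration('top')
P=np.array([cast(T,190+p[0]/3,95+p[1]/3,.053)[:2] for p in [(28,76),(126,64),(140,203),(46,216)]]);print('top',P.round(3).tolist(),P.mean(0))
E
```

```text
t 1.45 p [0.618  0.2716 0.2146] yaw 0.12 F [ 6.6 -0.8  0.4] w 0.0513 gf 0.0 q6 0.2
diff 8.60679296875
[[240.0, 135.0], [386.0, 135.0], [386.0, 229.0], [240.0, 229.0]]
[[0.544, 0.314], [0.675, 0.331], [0.695, 0.24], [0.555, 0.222]] [0.61722783 0.27683907] [0.093, 0.132, 0.093, 0.141]
scene [[0.55, 0.223], [0.542, 0.314], [0.678, 0.328], [0.684, 0.234]] [0.61333048 0.27492897] [0.135, 0.092, 0.137, 0.094]
top [[0.671, 0.329], [0.681, 0.237], [0.547, 0.22], [0.535, 0.305]] [0.608628   0.27292733]
```

The arm was still settling during that picture. I'll let it settle and measure again by mask.

>>> step_arm --increments '[{"dp": [0, 0, 0], "yaw": 0, "grip": 0.6}, {"dp": [0, 0, 0], "yaw": 0, "grip": 0.6}]'

```text
clock: 1.75
position: [0.6092, 0.278, 0.2164]
ee_rot: [-0.0, 0.659, 0.752, -0.0]
contact_force: [-0.2, 0.6, 0.1]
width: 0.0513
gripper_force: 0.0
```

```bash
cat >> h.py <<'E'
def lidrect(im,c,z=.053,box=(120,260,200,440),vmin=60):
    y0,y1,x0,x1=box
    hsv=cv2.cvtColor(im,cv2.COLOR_BGR2HSV)
    m=((hsv[...,1]<60)&(hsv[...,2]>vmin)).astype(np.uint8)[y0:y1,x0:x1]
    m=cv2.morphologyEx(m,cv2.MORPH_OPEN,np.ones((5,5)))
    cs,_=cv2.findContours(m,0,1);k=max(cs,key=cv2.contourArea).reshape(-1,2)+[x0,y0]
    W=np.array([cast(c,*p,z)[:2] for p in k],np.float32); r=cv2.minAreaRect(W*1000)
    return np.round(r[0],1),np.round(r[1],1),round(r[2],1)
E
python3 - <<'E'
from h import *
st();im=cams.get_image('wrist');c=cams.get_calibration('wrist');st();cv2.imwrite('pics/w2.png',im)
print(lidrect(im,c))
E
```

```text
t 1.75 p [0.6092 0.278  0.2164] yaw 0.131 F [-0.2  0.6  0.1] w 0.0513 gf 0.0 q6 0.19
t 1.8 p [0.6092 0.2781 0.2166] yaw 0.132 F [ 0.4  0.6 -0.3] w 0.0515 gf 0.0 q6 0.19
(array([612.2, 279.8]), array([137.1,  93.3]), 7.3)
```

Lid A is at (0.612, 0.280), yaw 0.127, size 137 x 93 mm. Descending to grip the bar.

>>> step_arm --increments '[{"dp": [0.015, 0.008, -0.23], "yaw": 0, "grip": 0.6}, {"dp": [0, 0, -0.23], "yaw": 0, "grip": 0.5}, {"dp": [0, 0, -0.15], "yaw": 0, "grip": 0.5}, {"dp": [0, 0, -0.065], "yaw": 0, "grip": 0.5}, {"dp": [0, 0, 0], "yaw": 0, "grip": 0.5}]' --squeeze 50

```text
clock: 2.42
position: [0.6128, 0.2794, 0.0812]
ee_rot: [-0.0, 0.659, 0.752, -0.0]
contact_force: [-0.6, 0.3, 0.4]
width: 0.0424
gripper_force: 0.0
```

>>> step_arm --increments '[{"dp": [0, 0, 0], "yaw": 0, "grip": 0}, {"dp": [0, 0, 0], "yaw": 0, "grip": 0}, {"dp": [0, 0, 0], "yaw": 0, "grip": 0}, {"dp": [0, 0, 0], "yaw": 0, "grip": 0}]'

```text
clock: 2.92
position: [0.6143, 0.2793, 0.0833]
ee_rot: [0.001, 0.66, 0.751, 0.001]
contact_force: [-0.8, -0.4, 6.1]
width: 0.0129
gripper_force: 51.6
```

>>> step_arm --increments '[{"dp": [0, 0, 0.15], "yaw": 0, "grip": 0}, {"dp": [0, 0, 0.2], "yaw": 0, "grip": 0}, {"dp": [-0.1, -0.02, 0.05], "yaw": 0, "grip": 0}, {"dp": [-0.25, -0.02, 0], "yaw": 0, "grip": 0}, {"dp": [-0.25, -0.02, 0], "yaw": 0, "grip": 0}]'

```text
clock: 3.55
position: [0.4898, 0.2658, 0.1601]
ee_rot: [-0.001, 0.66, 0.751, -0.001]
contact_force: [0.1, -0.4, -0.7]
width: 0.0129
gripper_force: 50.7
```

>>> step_arm --increments '[{"dp": [-0.25, -0.02, 0], "yaw": 0, "grip": 0}, {"dp": [-0.15, -0.02, -0.1], "yaw": 0, "grip": 0}, {"dp": [0, 0, -0.2], "yaw": 0, "grip": 0}, {"dp": [0, 0, 0], "yaw": 0, "grip": 0}]'

```text
clock: 4.05
position: [0.4089, 0.2571, 0.0987]
ee_rot: [-0.002, 0.66, 0.752, -0.004]
contact_force: [0.0, 1.2, -0.0]
width: 0.0128
gripper_force: 50.6
```

```bash
python3 - <<'E'
from h import *
st();im=cams.get_image('top');a=im[95:260,120:450];b=cams.get_image('scene')[170:300,170:500]
cv2.imwrite('pics/l1.png',np.vstack([cv2.resize(a,(726,363),interpolation=2),cv2.resize(b,(726,235),interpolation=2)]));cv2.imwrite('pics/t1.png',im)
E
```

```text
t 4.05 p [0.4089 0.2571 0.0987] yaw 0.13 F [ 0.   1.2 -0. ] w 0.0128 gf 50.6 q6 0.29
```

View pics/l1.png

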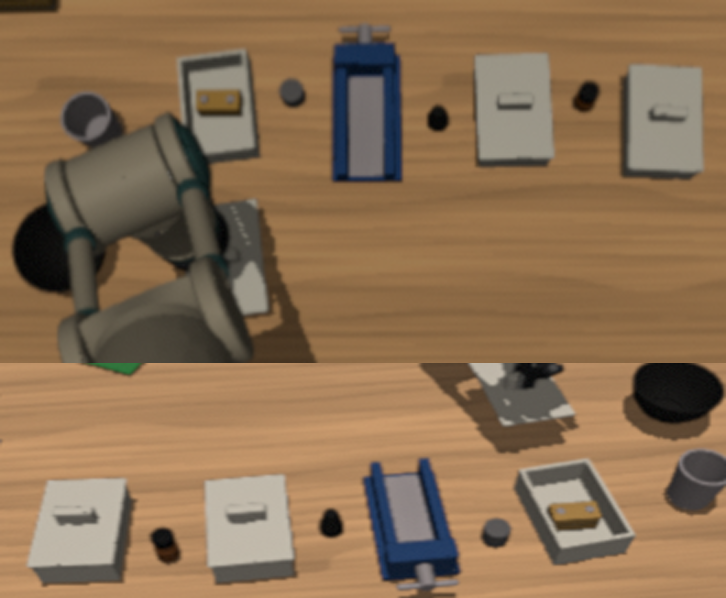

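Both views show the flask in tub A, about 55 mm long and 28–30 mm wide, so it looks narrow. I'll check it by mask while setting the lid down.

>>> step_arm --increments '[{"dp": [0, 0, -0.18], "yaw": 0, "grip": 0}, {"dp": [0, 0, -0.09], "yaw": 0, "grip": 0}, {"dp": [0, 0, -0.03], "yaw": 0, "grip": 0}, {"dp": [0, 0, 0], "yaw": 0, "grip": 0}]'

```text
clock: 4.65
position: [0.4142, 0.2591, 0.042]
ee_rot: [0.0, 0.66, 0.751, 0.001]
contact_force: [0.2, -0.4, -0.7]
width: 0.0124
gripper_force: 50.7
```

```bash
cat >> h.py <<'E'
def brass(im,c,box,z=.037):
    y0,y1,x0,x1=box
    hsv=cv2.cvtColor(im[y0:y1,x0:x1],cv2.COLOR_BGR2HSV)
    m=((hsv[...,1]>110)&(hsv[...,0]>12)&(hsv[...,0]<28)).astype(np.uint8)
    cs,_=cv2.findContours(m,0,1);k=cv2.convexHull(max(cs,key=cv2.contourArea)).reshape(-1,2)+[x0,y0]
    W=np.array([cast(c,*p,z)[:2] for p in k],np.float32); r=cv2.minAreaRect(W*1000)
    return np.round(r[0],1),np.round(r[1],1),round(r[2],1)
E
python3 - <<'E'
from h import *
st(); print(brass(cv2.imread('pics/t1.png'),cams.get_calibration('top'),(124,158,204,233)))
E
```

```text
t 4.65 p [0.4142 0.2591 0.042 ] yaw 0.13 F [ 0.2 -0.4 -0.7] w 0.0124 gf 50.7 q6 0.29
(array([614.8, 275.4]), array([54.2, 29.4]), 89.5)
```

Flask A measures 29 mm across, so it is narrow. Releasing the lid and going to tub B.

>>> step_arm --increments '[{"dp": [0, 0, -0.012], "yaw": 0, "grip": 0}, {"dp": [0, 0, 0], "yaw": 0, "grip": 0}, {"dp": [0, 0, 0], "yaw": 0, "grip": 0.5}, {"dp": [0, 0, 0], "yaw": 0, "grip": 0.5}, {"dp": [0, 0, 0.1], "yaw": 0, "grip": 0.5}]'

```text
clock: 5.28
position: [0.4123, 0.2583, 0.0582]
ee_rot: [-0.001, 0.66, 0.752, -0.001]
contact_force: [-0.1, 0.1, -0.5]
width: 0.0425
gripper_force: 0.0
```

>>> step_arm --increments '[{"dp": [0, 0, 0.28], "yaw": 0, "grip": 0.5}, {"dp": [0.1, -0.2, 0.28], "yaw": 0, "grip": 0.5}, {"dp": [0.13, -0.25, 0.2], "yaw": -0.1, "grip": 0.5}, {"dp": [0.13, -0.25, 0], "yaw": -0.2, "grip": 0.5}, {"dp": [0.13, -0.25, 0], "yaw": -0.2, "grip": 0.5}]'

```text
clock: 5.9
position: [0.5072, 0.0773, 0.2011]
ee_rot: [0.001, 0.688, 0.726, 0.001]
contact_force: [-0.1, 1.2, -0.3]
width: 0.0427
gripper_force: 0.0
```

>>> step_arm --increments '[{"dp": [0.13, -0.25, 0], "yaw": -0.2, "grip": 0.5}, {"dp": [0.13, -0.25, 0], "yaw": 0, "grip": 0.5}, {"dp": [0.13, -0.25, 0], "yaw": 0, "grip": 0.5}, {"dp": [0.06, -0.1, 0], "yaw": 0, "grip": 0.5}, {"dp": [0, 0, 0], "yaw": 0, "grip": 0.5}]'

```text
clock: 6.52
position: [0.5967, -0.0922, 0.1995]
ee_rot: [-0.0, 0.699, 0.715, 0.0]
contact_force: [-0.0, 0.7, 0.7]
width: 0.0426
gripper_force: 0.0
```

>>> step_arm --increments '[{"dp": [0, 0, 0], "yaw": 0, "grip": 0.5}, {"dp": [0, 0, 0], "yaw": 0, "grip": 0.5}]'

```text
clock: 6.78
position: [0.5955, -0.0896, 0.2001]
ee_rot: [-0.0, 0.698, 0.717, 0.0]
contact_force: [-0.3, 0.8, 0.2]
width: 0.0425
gripper_force: 0.0
```

```bash
python3 - <<'E'
from h import *
st();im=cams.get_image('wrist');c=cams.get_calibration('wrist');s=st();cv2.imwrite('pics/w3.png',im)
print([proj(c,[.602+a*.069,-.1+b*.047,.053]).round() for a in(-1,1) for b in (-1,1)])
print(lidrect(im,c,box=(115,250,215,430)))
t=cams.get_image('top');cv2.imwrite('pics/t2.png',t);print('lidA',lidrect(t,cams.get_calibration('top'),z=.009,box=(180,250,180,260),vmin=110))
E
```

```text
t 6.78 p [ 0.5955 -0.0896  0.2001] yaw 0.027 F [-0.3  0.8  0.2] w 0.0425 gf 0.0 q6 -0.29
t 6.83 p [ 0.5957 -0.0897  0.2002] yaw 0.027 F [ 0.4  0.7 -0.1] w 0.0428 gf 0.0 q6 -0.29
[array([255., 252.]), array([250., 158.]), array([393., 255.]), array([404., 162.])]
(array([604.4, -95.6]), array([137. ,  92.1]), 1.5)
lidA (array([355.8, 282. ]), array([ 80.2, 195.8]), 0.0)
```

```bash
python3 - <<'E'
from h import *
im=cv2.imread('pics/w3.png');c=cams.get_calibration('wrist')
print(lidrect(im,c,box=(115,270,215,430)))
E
```

```text
(array([604.6, -96.4]), array([137. ,  93.2]), 1.5)
```

>>> step_arm --increments '[{"dp": [0.045, -0.035, -0.22], "yaw": 0, "grip": 0.5}, {"dp": [0, 0, -0.2], "yaw": 0, "grip": 0.5}, {"dp": [0, 0, -0.13], "yaw": 0, "grip": 0.5}, {"dp": [0, 0, -0.035], "yaw": 0, "grip": 0.5}, {"dp": [0, 0, 0], "yaw": 0, "grip": 0}]'

```text
clock: 7.5
position: [0.6055, -0.098, 0.0833]
ee_rot: [0.0, 0.698, 0.716, 0.0]
contact_force: [0.1, -0.3, 0.9]
width: 0.0258
gripper_force: 0.0
```

>>> step_arm --increments '[{"dp": [0, 0, 0], "yaw": 0, "grip": 0}, {"dp": [0, 0, 0], "yaw": 0, "grip": 0}, {"dp": [0, 0, 0.1], "yaw": 0, "grip": 0}, {"dp": [0, 0, 0.2], "yaw": 0, "grip": 0}, {"dp": [-0.1, 0, 0.1], "yaw": 0, "grip": 0}]'

```text
clock: 8.12
position: [0.5875, -0.0988, 0.1656]
ee_rot: [0.003, 0.698, 0.716, 0.001]
contact_force: [0.1, -0.3, -1.4]
width: 0.0129
gripper_force: 51.5
```

>>> step_arm --increments '[{"dp": [-0.25, 0, 0], "yaw": 0, "grip": 0}, {"dp": [-0.25, 0, 0], "yaw": 0, "grip": 0}, {"dp": [-0.25, 0, 0], "yaw": 0, "grip": 0}, {"dp": [-0.15, 0, -0.1], "yaw": 0, "grip": 0}, {"dp": [0, 0, -0.2], "yaw": 0, "grip": 0}]'

```text
clock: 8.75
position: [0.4043, -0.0985, 0.1042]
ee_rot: [0.002, 0.699, 0.716, 0.001]
contact_force: [1.2, -0.3, -0.0]
width: 0.0127
gripper_force: 51.6
```

>>> step_arm --increments '[{"dp": [0, 0, -0.15], "yaw": 0, "grip": 0}, {"dp": [0, 0, -0.1], "yaw": 0, "grip": 0}, {"dp": [0, 0, 0], "yaw": 0, "grip": 0}]'

```text
clock: 9.12
position: [0.4045, -0.098, 0.0523]
ee_rot: [-0.001, 0.698, 0.716, -0.0]
contact_force: [0.1, 1.0, -0.9]
width: 0.0129
gripper_force: 51.5
```

```bash
python3 - <<'E'
from h import *
st();t=cams.get_image('top');cv2.imwrite('pics/t3.png',t);print(brass(t,cams.get_calibration('top'),(126,160,341,368)))
s=cams.get_image('scene');cv2.imwrite('pics/s3.png',s)
c=cams.get_calibration('scene');u,v=proj(c,[.604,-.097,.03]).astype(int);print(u,v,brass(s,c,(v-18,v+18,u-15,u+15)))
E
```

```text
t 9.12 p [ 0.4045 -0.098   0.0523] yaw 0.025 F [ 0.1  1.  -0.9] w 0.0129 gf 51.5 q6 -0.43
(array([ 593.6, -101.5]), array([53.2, 43.7]), 88.9)
283 260 (array([605.4, -99.2]), array([50.9, 52. ]), 89.1)
```

Tub B looks wide (about 43 mm by mask). I'll confirm by eye.

```bash
python3 - <<'E'
from h import *
a=cv2.imread('pics/t3.png')[100:250,180:440];b=cv2.imread('pics/s3.png')[225:305,230:450]
cv2.imwrite('pics/l3.png',np.vstack([cv2.resize(a,(650,375),interpolation=2),cv2.resize(b,(650,225),interpolation=2)]))
E
```

```text
(no output)
```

View pics/l3.png

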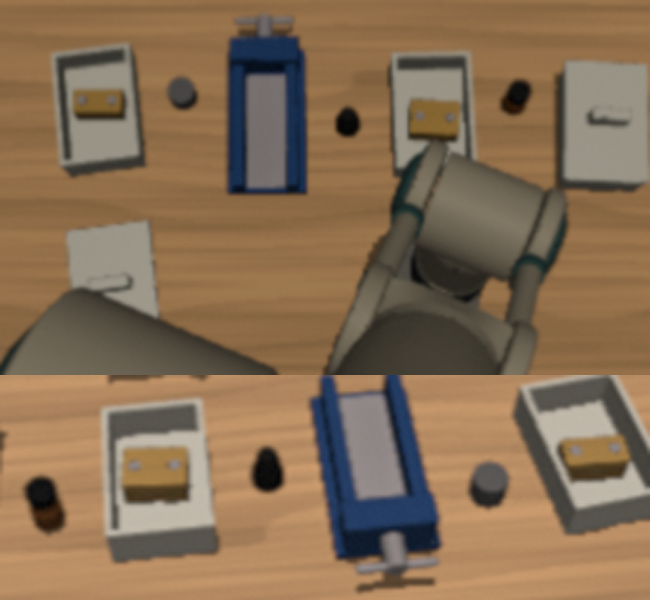

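>>> step_arm --increments '[{"dp": [0, 0, -0.05], "yaw": 0, "grip": 0}, {"dp": [0, 0, -0.015], "yaw": 0, "grip": 0}, {"dp": [0, 0, 0], "yaw": 0, "grip": 0}]'

```text
clock: 9.6
position: [0.4055, -0.0983, 0.0404]
ee_rot: [0.0, 0.698, 0.716, 0.0]
contact_force: [-0.3, 0.4, 4.5]
width: 0.0131
gripper_force: 52.1
```

Flask B is clearly the wide one (crop width about 40 mm against the narrow one in A), and it is nearly square with the tub. Releasing the lid and hovering over B.

>>> step_arm --increments '[{"dp": [0, 0, 0], "yaw": 0, "grip": 0.5}, {"dp": [0, 0, 0], "yaw": 0, "grip": 0.5}, {"dp": [0, 0, 0.1], "yaw": 0, "grip": 0.5}, {"dp": [0, 0, 0.28], "yaw": 0, "grip": 0.7}, {"dp": [0.1, 0, 0.28], "yaw": 0, "grip": 0.7}]'

```text
clock: 10.22
position: [0.4237, -0.0978, 0.1729]
ee_rot: [-0.001, 0.698, 0.716, -0.001]
contact_force: [1.6, -1.3, -0.7]
width: 0.0597
gripper_force: 0.0
```

>>> step_arm --increments '[{"dp": [0.25, 0, 0.1], "yaw": 0, "grip": 0.7}, {"dp": [0.28, 0, 0], "yaw": 0, "grip": 0.7}, {"dp": [0.25, 0, 0], "yaw": 0, "grip": 0.7}, {"dp": [0.08, 0, 0], "yaw": 0, "grip": 0.7}, {"dp": [0, 0, 0], "yaw": 0, "grip": 0.7}]'

```text
clock: 10.85
position: [0.5972, -0.0982, 0.1911]
ee_rot: [-0.001, 0.698, 0.716, -0.001]
contact_force: [-0.8, 0.4, -0.5]
width: 0.0603
gripper_force: 0.0
```

>>> step_arm --increments '[{"dp": [0, 0, 0], "yaw": 0, "grip": 0.7}, {"dp": [0, 0, 0], "yaw": 0, "grip": 0.7}]'

```text
clock: 11.1
position: [0.5959, -0.0983, 0.1922]
ee_rot: [-0.0, 0.698, 0.716, -0.0]
contact_force: [1.2, -0.2, 0.3]
width: 0.0597
gripper_force: 0.0
```

```bash
python3 - <<'E'
from h import *
st();im=cams.get_image('wrist');c=cams.get_calibration('wrist');st();cv2.imwrite('pics/w4.png',im)
u,v=proj(c,[.603,-.099,.03]).astype(int);print(u,v)
print(brass(im,c,(v-30,v+30,u-40,u+40)))
cv2.imwrite('pics/w4c.png',cv2.resize(im[110:310,200:440],None,fx=2.5,fy=2.5,interpolation=2))
E
```

```text
t 11.1 p [ 0.5959 -0.0983  0.1922] yaw 0.025 F [ 1.2 -0.2  0.3] w 0.0597 gf 0.0 q6 -0.3
t 11.15 p [ 0.5962 -0.0983  0.1923] yaw 0.025 F [ 0.2 -0.1 -0.2] w 0.06 gf 0.0 q6 -0.3
326 194
(array([598.9, -96. ]), array([60.2, 39.5]), 86.9)
```

View pics/w4c.png

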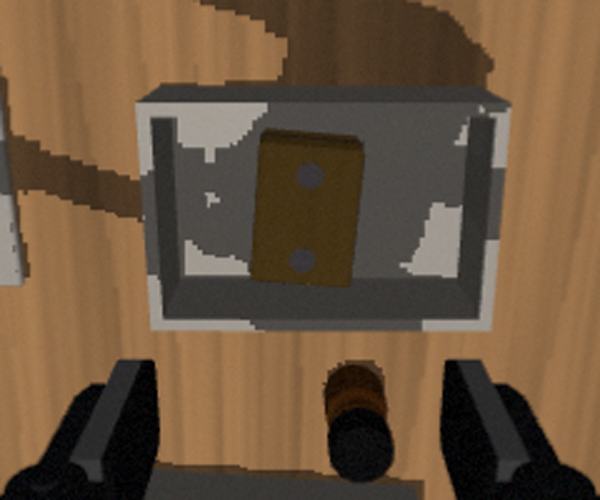

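The crop shows the top-face corners at about (258,145), (363,152), (350,286) and (250,278), with a sliver of the far side beyond. So the flask centre is about (0.599, -0.098), yaw about -0.055. Descending.

>>> step_arm --increments '[{"dp": [0.015, 0, -0.25], "yaw": -0.53, "grip": 0.7}, {"dp": [0, 0, -0.25], "yaw": 0, "grip": 0.7}, {"dp": [0, 0, -0.17], "yaw": 0, "grip": 0.7}, {"dp": [0, 0, -0.1], "yaw": 0, "grip": 0.7}, {"dp": [0, 0, -0.025], "yaw": 0, "grip": 0.7}]' --squeeze 60

```text
clock: 11.78
position: [0.5989, -0.0981, 0.0319]
ee_rot: [-0.001, 0.726, 0.687, -0.001]
contact_force: [-0.1, 0.3, 1.2]
width: 0.0601
gripper_force: 0.0
```

>>> step_arm --increments '[{"dp": [0, 0, 0], "yaw": 0, "grip": 0.7}, {"dp": [0, 0, 0], "yaw": 0, "grip": 0}, {"dp": [0, 0, 0], "yaw": 0, "grip": 0}, {"dp": [0, 0, 0], "yaw": 0, "grip": 0}]'

```text
clock: 12.28
position: [0.6007, -0.0985, 0.0344]
ee_rot: [0.001, 0.726, 0.688, 0.0]
contact_force: [-1.5, 0.2, 6.7]
width: 0.0391
gripper_force: 62.6
```

Width 39 mm confirms the wide flask is gripped. Lifting it, turning it 90° and carrying it to free bench at about (0.41, 0.08). Meanwhile I'll measure the clamp from the stored pictures.

>>> step_arm --increments '[{"dp": [0, 0, 0.1], "yaw": 0, "grip": 0}, {"dp": [0, 0, 0.28], "yaw": 0, "grip": 0}, {"dp": [0, 0, 0.28], "yaw": 0, "grip": 0}, {"dp": [-0.2, 0.1, 0], "yaw": 0.8, "grip": 0}, {"dp": [-0.2, 0.16, 0], "yaw": 0.9, "grip": 0}]'

```text
clock: 12.9
position: [0.5198, -0.0463, 0.1655]
ee_rot: [0.001, 0.632, 0.775, 0.0]
contact_force: [0.5, 0.9, -3.0]
width: 0.039
gripper_force: 61.8
```

>>> step_arm --increments '[{"dp": [-0.2, 0.16, 0], "yaw": 0.9, "grip": 0}, {"dp": [-0.2, 0.16, 0], "yaw": 0.9, "grip": 0}, {"dp": [-0.15, 0.16, 0], "yaw": 0.9, "grip": 0}, {"dp": [0, 0.16, 0], "yaw": 0.9, "grip": 0}, {"dp": [0, 0, 0], "yaw": 0.9, "grip": 0}]'

```text
clock: 13.52
position: [0.4094, 0.0836, 0.165]
ee_rot: [0.0, 0.337, 0.941, 0.001]
contact_force: [-0.3, -0.5, -3.2]
width: 0.039
gripper_force: 62.0
```

>>> step_arm --increments '[{"dp": [0, 0, 0], "yaw": 0.9, "grip": 0}, {"dp": [0, 0, 0], "yaw": 0.9, "grip": 0}, {"dp": [0, 0, 0], "yaw": 0.9, "grip": 0}, {"dp": [0, 0, 0], "yaw": 0.9, "grip": 0}, {"dp": [0, 0, 0], "yaw": 0, "grip": 0}]'

```text
clock: 14.15
position: [0.41, 0.0818, 0.1648]
ee_rot: [-0.0, 0.078, 0.997, 0.0]
contact_force: [-0.1, 0.5, -3.3]
width: 0.0392
gripper_force: 61.9
```

```bash
python3 - <<'E'
from h import *
st()
T=cv2.imread('pics/t3.png');c=cams.get_calibration('top')
hsv=cv2.cvtColor(T,cv2.COLOR_BGR2HSV)
y0,x0=108,266
R=hsv[y0:182,x0:308]
bl=((R[...,0]>100)&(R[...,0]<130)&(R[...,1]>120)).astype(np.uint8)
gr=((R[...,1]<90)&(R[...,2]>90)).astype(np.uint8)
for nm,m in (('blue',bl),('bed',gr)):
    rows=[]
    for i in range(12,64,4):
        xs=np.nonzero(m[i])[0]
        if len(xs): 
            l,r=xs.min()+x0-.5,xs.max()+x0+.5
            z=.046 if nm=='blue' else .012
            rows.append((i+y0,l,r,*np.round([cast(c,l,i+y0,z)[1],cast(c,r,i+y0,z)[1],cast(c,l,i+y0,z)[0]],4)))
    print(nm);[print(*r) for r in rows]
col=286-x0
for nm,m in (('blue',bl),('bed',gr)):
    ys=np.nonzero(m[:,col-2:col+3].sum(1)>2)[0]+y0; print(nm,ys.min(),ys.max())
ys=np.nonzero(gr[:,col])[0]+y0
print('bed far',cast(c,286,ys.min()-.5 if ys.min()>118 else 0,.012),'near',cast(c,286,ys.max()+.5,.012))
print('rail near end rows', [np.nonzero(bl[:,q-x0])[0].max()+y0 for q in (274,276,298,300)], cast(c,275,np.nonzero(bl[:,275-x0])[0].max()+y0+.5,.0))
E
```

```text
t 14.15 p [0.41   0.0818 0.1648] yaw 1.414 F [-0.1  0.5 -3.3] w 0.0392 gf 61.9 q6 -1.38
blue
120 272.5 299.5 0.1244 0.0488 0.6722
124 272.5 300.5 0.1242 0.0459 0.6603
128 271.5 300.5 0.1268 0.0459 0.6486
132 271.5 300.5 0.1266 0.0459 0.6368
136 271.5 300.5 0.1264 0.0459 0.6251
140 271.5 300.5 0.1262 0.0458 0.6134
144 271.5 300.5 0.126 0.0458 0.6018
148 271.5 301.5 0.1258 0.043 0.5903
152 271.5 301.5 0.1256 0.043 0.5788
156 271.5 301.5 0.1255 0.043 0.5673
160 271.5 301.5 0.1253 0.043 0.5559
164 271.5 301.5 0.1251 0.043 0.5445
168 271.5 301.5 0.1249 0.043 0.5332
bed
132 278.5 293.5 0.1099 0.0669 0.6486
136 278.5 293.5 0.1097 0.0669 0.6366
140 278.5 293.5 0.1096 0.0668 0.6246
144 278.5 302.5 0.1094 0.0411 0.6127
148 278.5 293.5 0.1092 0.0667 0.6008
152 278.5 293.5 0.1091 0.0666 0.589
156 278.5 293.5 0.109 0.0665 0.5772
160 278.5 293.5 0.1088 0.0665 0.5654
164 278.5 293.5 0.1087 0.0664 0.5538
168 278.5 293.5 0.1085 0.0664 0.5421
blue 116 176
bed 108 174
bed far [1.08378249 0.09350921 0.012     ] near [0.52319399 0.08728579 0.012     ]
rail near end rows [np.int64(176), np.int64(176), np.int64(175), np.int64(176)] [0.5205296  0.11910509 0.        ]
```

The clamp's bed spans y 0.064–0.110, so its centre is about (mouth x 0.522, y 0.086), its yaw about 0.01 and its stop x about 0.662. Standing the flask down.

>>> step_arm --increments '[{"dp": [0, 0, -0.25], "yaw": 0.6, "grip": 0}, {"dp": [0, 0, -0.2], "yaw": 0.53, "grip": 0}, {"dp": [0, 0, -0.14], "yaw": 0, "grip": 0}, {"dp": [0, 0, -0.06], "yaw": 0, "grip": 0}, {"dp": [0, 0, -0.02], "yaw": 0, "grip": 0}]'

```text
clock: 14.78
position: [0.4105, 0.0817, 0.0307]
ee_rot: [-0.0, -0.007, 1.0, 0.0]
contact_force: [0.1, -1.1, -3.6]
width: 0.0391
gripper_force: 61.8
```

>>> step_arm --increments '[{"dp": [0, 0, -0.005], "yaw": 0, "grip": 0}, {"dp": [0, 0, 0], "yaw": 0, "grip": 0}]'

```text
clock: 15.02
position: [0.4111, 0.0817, 0.0307]
ee_rot: [0.001, -0.007, 1.0, 0.0]
contact_force: [-0.6, -0.0, -4.1]
width: 0.039
gripper_force: 61.8
```

>>> step_arm --increments '[{"dp": [0, 0, -0.008], "yaw": 0, "grip": 0}, {"dp": [0, 0, 0], "yaw": 0, "grip": 0}]'

```text
clock: 15.28
position: [0.4111, 0.0817, 0.0294]
ee_rot: [0.001, -0.007, 1.0, 0.0]
contact_force: [-0.1, -1.0, 5.9]
width: 0.0389
gripper_force: 62.8
```

Contact made. Release, go up, turn back and look at the flask and clamp together.

>>> step_arm --increments '[{"dp": [0, 0, 0], "yaw": 0, "grip": 0.7}, {"dp": [0, 0, 0], "yaw": 0, "grip": 0.7}, {"dp": [0, 0, 0.1], "yaw": 0, "grip": 0.7}, {"dp": [0, 0, 0.25], "yaw": -0.7, "grip": 1}, {"dp": [0.05, 0, 0.28], "yaw": -0.9, "grip": 1}]'

```text
clock: 15.9
position: [0.419, 0.0817, 0.1551]
ee_rot: [-0.001, 0.115, 0.993, -0.0]
contact_force: [1.1, 0.5, -0.0]
width: 0.0857
gripper_force: 0.0
```

>>> step_arm --increments '[{"dp": [0.1, 0, 0.25], "yaw": -1, "grip": 1}, {"dp": [0.1, 0, 0], "yaw": -1, "grip": 1}, {"dp": [0.1, 0, 0], "yaw": -1, "grip": 1}, {"dp": [0.1, 0, 0], "yaw": -1, "grip": 1}, {"dp": [0, 0, 0], "yaw": -1, "grip": 1}]'

```text
clock: 16.52
position: [0.5019, 0.0816, 0.2042]
ee_rot: [0.0, 0.471, 0.882, 0.0]
contact_force: [0.1, 0.8, 0.2]
width: 0.0856
gripper_force: 0.0
```

>>> step_arm --increments '[{"dp": [0, 0, 0], "yaw": -1, "grip": 1}, {"dp": [0, 0, 0], "yaw": -1, "grip": 1}, {"dp": [0, 0, 0], "yaw": -1, "grip": 1}, {"dp": [0, 0, 0], "yaw": -0.9, "grip": 1}, {"dp": [0, 0, 0], "yaw": 0, "grip": 1}]'

```text
clock: 17.15
position: [0.5002, 0.0817, 0.2042]
ee_rot: [-0.0, 0.703, 0.711, -0.0]
contact_force: [-0.3, -0.3, 0.3]
width: 0.0858
gripper_force: 0.0
```

>>> step_arm --increments '[{"dp": [0, 0, 0], "yaw": 0, "grip": 1}, {"dp": [0, 0, 0], "yaw": 0, "grip": 1}]'

```text
clock: 17.4
position: [0.5003, 0.0817, 0.2043]
ee_rot: [0.0, 0.703, 0.711, 0.0]
contact_force: [-0.8, -0.4, 0.0]
width: 0.0851
gripper_force: 0.0
```

```bash
python3 - <<'E'
from h import *
st();im=cams.get_image('wrist');c=cams.get_calibration('wrist');st();cv2.imwrite('pics/w5.png',im)
np.save('c5.npy',c,allow_pickle=True)
u,v=proj(c,[.411,.0817,.025]).astype(int);print(u,v)
print(brass(im,c,(v-35,v+35,u-45,u+45),z=.032))
for p in [(.522,.109,.046),(.522,.063,.046),(.662,.109,.046),(.662,.063,.046)]: print(p,proj(c,p).round())
cv2.imwrite('pics/w5c.png',im[80:300,130:530] if 0 else cv2.resize(im[90:290,130:530],None,fx=2,fy=2,interpolation=2))
E
```

```text
t 17.4 p [0.5003 0.0817 0.2043] yaw 0.011 F [-0.8 -0.4  0. ] w 0.0851 gf 0.0 q6 0.01
t 17.45 p [0.5003 0.0817 0.2043] yaw 0.011 F [-1.  -0.1  0.3] w 0.0858 gf 0.0 q6 0.01
233 188
(array([410.6,  83.4]), array([97. , 72.5]), 0.5)
(0.522, 0.109, 0.046) [343. 168.]
(0.522, 0.063, 0.046) [341. 214.]
(0.662, 0.109, 0.046) [490. 170.]
(0.662, 0.063, 0.046) [481. 215.]
```

View pics/w5c.png

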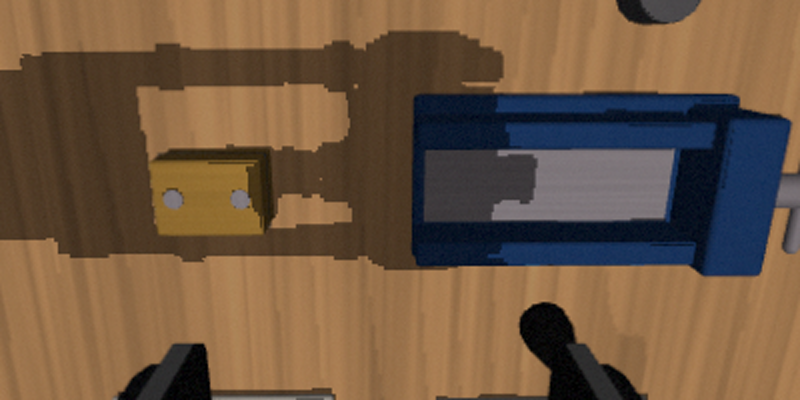

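The crop shows the flask's top face spanning (152,160)–(265,235). The channel's rail-top inner edges are at rows about 148 and 243, the bed/lower-rail edge is at 221, and the bed's far end is at column about 668. Now computing the geometry.

```bash
python3 - <<'E'
from h import *
im=cv2.imread('pics/w5.png');c=cams.get_calibration('wrist')
f=lambda p:(130+(p[0]+.5)/2-.5,90+(p[1]+.5)/2-.5)
g=im[...,2].astype(int)  # red channel
for col in (400,410,420,430,440,450,455): print(col,' '.join(map(str,g[160:216,col])))
for nm,p,z in [('railU',(520,148),.046),('railU',(700,148),.046),('railL',(520,243),.046),('railL',(690,243),.046),('bedL',(520,221),.012),('bedL',(660,220),.012),
 ('bedfar',(672,185),.012),('stoptop',(724,185),.067),('stoptop',(724,185),.055),('mouth',(424,185),.012),
 ('f',(152,160),.032),('f',(252,160),.032),('f',(265,235),.032),('f',(157,235),.032)]:
    print(nm,cast(c,*f(p),z).round(4))
print(g[186,440:500].tolist()); 
hsv=cv2.cvtColor(im,cv2.COLOR_BGR2HSV); print(hsv[175:206:6,233].tolist(),hsv[150,233])
E
```

```text
400 24 27 24 18 41 115 125 127 130 127 128 127 126 125 123 124 127 127 124 125 127 127 127 124 123 126 126 128 128 127 126 126 126 129 128 122 124 125 125 124 54 9 12 11 9 10 6 6 10 3 10 17 21 26 23 27
410 26 24 23 22 35 116 123 127 126 127 127 123 126 124 124 124 123 125 126 126 128 129 126 123 122 126 126 126 127 125 127 123 122 127 127 123 125 127 126 123 76 19 5 6 0 0 13 11 5 0 7 18 21 26 22 22
420 23 24 29 26 64 117 124 125 127 126 128 125 125 124 121 123 127 127 124 125 126 126 125 122 123 123 127 128 124 127 129 125 123 124 127 123 124 127 126 123 75 19 6 9 6 2 3 9 12 6 7 14 21 25 20 20
430 25 26 27 19 61 116 126 125 128 128 128 126 124 125 124 124 126 124 121 124 129 128 125 122 123 125 129 127 125 127 128 125 126 128 127 124 124 127 126 124 73 21 9 12 11 14 8 3 8 8 11 20 19 26 24 25
440 26 29 26 25 60 116 127 128 127 128 124 124 126 125 124 124 124 125 124 126 128 128 125 123 122 123 128 127 124 129 130 125 125 126 124 124 123 127 125 122 56 15 12 5 9 11 10 7 7 9 1 19 20 23 20 24
450 27 22 23 23 57 114 125 125 126 128 127 126 128 125 125 124 123 125 122 123 127 127 125 123 1
[... 351 characters left out ...]
0.046 ]
railL [0.5702 0.066  0.046 ]
railL [0.655  0.0669 0.046 ]
bedL [0.5778 0.0667 0.012 ]
bedL [0.6551 0.0682 0.012 ]
bedfar [0.6585 0.088  0.012 ]
stoptop [0.6537 0.1018 0.067 ]
stoptop [0.661  0.0989 0.055 ]
mouth [0.5245 0.0864 0.012 ]
f [0.3873 0.1028 0.032 ]
f [0.4371 0.1033 0.032 ]
f [0.4417 0.064  0.032 ]
f [0.3856 0.0634 0.032 ]
[128, 130, 128, 128, 127, 127, 128, 127, 128, 128, 128, 129, 128, 128, 129, 126, 128, 129, 128, 128, 128, 127, 125, 128, 61, 30, 28, 2, 8, 5, 8, 5, 3, 5, 11, 3, 5, 12, 4, 7, 7, 5, 11, 0, 7, 5, 1, 0, 13, 21, 21, 24, 23, 24, 21, 22, 28, 23, 26, 25]
[[19, 167, 151], [19, 171, 148], [19, 168, 144], [19, 170, 144], [18, 171, 148], [18, 173, 143]] [ 16 126 172]
```

The wrist view puts the flask at y 0.0833, against a held TCP y of 0.0817, so the wrist view has about a +1.6 mm bias. The channel centre is then at y of about 0.088 at x = 0.57, yaw 0.012, with the stop at x of about 0.661. Regrasping by the ends.

>>> step_arm --increments '[{"dp": [-0.22, 0, 0], "yaw": 0, "grip": 1}, {"dp": [-0.22, 0, -0.1], "yaw": 0, "grip": 1}, {"dp": [0, 0, -0.28], "yaw": 0, "grip": 1}, {"dp": [0, 0, -0.25], "yaw": 0, "grip": 1}, {"dp": [0, 0, -0.15], "yaw": 0, "grip": 1}]' --squeeze 60

```text
clock: 18.08
position: [0.4112, 0.0817, 0.0467]
ee_rot: [-0.001, 0.703, 0.711, -0.001]
contact_force: [0.4, -0.3, -0.4]
width: 0.0852
gripper_force: 0.0
```

>>> step_arm --increments '[{"dp": [0, 0, -0.08], "yaw": 0, "grip": 1}, {"dp": [0, 0, 0], "yaw": 0, "grip": 1}, {"dp": [0, 0, 0], "yaw": 0, "grip": 0.6}, {"dp": [0, 0, 0], "yaw": 0, "grip": 0}, {"dp": [0, 0, 0], "yaw": 0, "grip": 0}]'

```text
clock: 18.7
position: [0.4132, 0.0818, 0.0335]
ee_rot: [0.001, 0.703, 0.711, 0.001]
contact_force: [-0.2, -0.1, 6.7]
width: 0.055
gripper_force: 64.6
```

>>> step_arm --increments '[{"dp": [0, 0, 0.1], "yaw": 0, "grip": 0}, {"dp": [0, 0, 0.28], "yaw": 0, "grip": 0}, {"dp": [0.2, 0.01, 0], "yaw": 0, "grip": 0}, {"dp": [0.25, 0.01, 0], "yaw": 0, "grip": 0}, {"dp": [0.25, 0.01, 0], "yaw": 0, "grip": 0}]'

```text
clock: 19.32
position: [0.5533, 0.0878, 0.1088]
ee_rot: [0.0, 0.703, 0.711, 0.0]
contact_force: [-0.3, 0.3, -4.3]
width: 0.0544
gripper_force: 66.0
```

>>> step_arm --increments '[{"dp": [0.2, 0.003, 0], "yaw": 0, "grip": 0}, {"dp": [0, 0, 0], "yaw": 0, "grip": 0}, {"dp": [0, 0, 0], "yaw": 0, "grip": 0}, {"dp": [0, 0, 0], "yaw": 0, "grip": 0}]'

```text
clock: 19.82
position: [0.5907, 0.0883, 0.1081]
ee_rot: [-0.001, 0.704, 0.711, -0.001]
contact_force: [0.1, 0.4, -4.0]
width: 0.0547
gripper_force: 66.1
```

```bash
python3 - <<'E'
from h import *
st();im=cams.get_image('wrist');c=cams.get_calibration('wrist');st();cv2.imwrite('pics/w6.png',im)
g=im[...,2].astype(int)
u,v=proj(c,[.57,.1130,.046]);u2,v2=proj(c,[.57,.0665,.046]);print(u,v,u2,v2)
cv2.imwrite('pics/w6c.png',cv2.resize(im[100:320,160:480],None,fx=2.4,fy=2.4,interpolation=2))
E
```

```text
t 19.82 p [0.5907 0.0883 0.1081] yaw 0.01 F [ 0.1  0.4 -4. ] w 0.0547 gf 66.1 q6 0.02
t 19.88 p [0.5909 0.0883 0.1083] yaw 0.01 F [ 0.3  0.9 -3.2] w 0.0549 gf 66.1 q6 0.02
286.90237437927584 201.07232277702042 288.56796253278145 265.5341747727352
```

View pics/w6c.png

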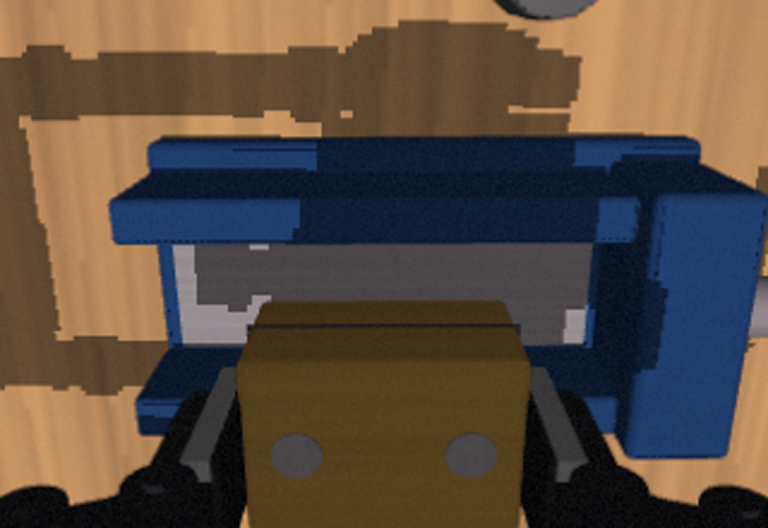

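The flask is held level and square. Its +y top edge is at crop row about 360 and its bottom edge at about 302, with the rail inner edge at row 243. I'll compare them in this one view.

```bash
python3 - <<'E'
from h import *
c=cams.get_calibration('wrist')
f=lambda x,y:(160+(x+.5)/2.4-.5,100+(y+.5)/2.4-.5)
for n,x,y,z in [('ftop',240,360,.1068),('ftop',528,360,.1068),('fbot',260,302,.0748),('fbot',506,302,.0748),('railU',150,243,.046),('railU',600,243,.046),('bedlow',250,346,.012),('bedlow',585,347,.012),('bedfar',592,300,.012),('stoptop',655,220,.067),('mouth',176,300,.012)]:
    print(n,cast(c,*f(x,y),z).round(4))
E
```

```text
ftop [0.5641 0.1096 0.1068]
ftop [0.6177 0.1101 0.1068]
fbot [0.5625 0.108  0.0748]
fbot [0.6189 0.1086 0.0748]
railU [0.5287 0.1126 0.046 ]
railU [0.6483 0.1139 0.046 ]
bedlow [0.547  0.0661 0.012 ]
bedlow [0.6582 0.0669 0.012 ]
bedfar [0.6587 0.0837 0.012 ]
stoptop [0.6538 0.1263 0.067 ]
mouth [0.5237 0.0823 0.012 ]
```

The flask centre is 1 mm short of the channel centre. Shift +1 mm in y and lower.

>>> step_arm --increments '[{"dp": [0, 0.005, -0.1], "yaw": 0, "grip": 0}, {"dp": [0, 0, -0.1], "yaw": 0, "grip": 0}, {"dp": [0, 0, -0.06], "yaw": 0, "grip": 0}, {"dp": [0, 0, -0.035], "yaw": 0, "grip": 0}, {"dp": [0, 0, 0], "yaw": 0, "grip": 0}]'

```text
clock: 20.5
position: [0.5921, 0.0893, 0.0492]
ee_rot: [-0.0, 0.704, 0.711, -0.0]
contact_force: [0.4, 0.1, -3.5]
width: 0.0546
gripper_force: 66.1
```

>>> step_arm --increments '[{"dp": [0, 0, -0.012], "yaw": 0, "grip": 0}, {"dp": [0, 0, 0], "yaw": 0, "grip": 0}]'

```text
clock: 20.75
position: [0.5926, 0.0893, 0.0473]
ee_rot: [0.0, 0.704, 0.711, 0.0]
contact_force: [-0.5, 0.1, -3.3]
width: 0.0546
gripper_force: 66.1
```

>>> step_arm --increments '[{"dp": [0, 0, -0.008], "yaw": 0, "grip": 0}, {"dp": [0, 0, 0], "yaw": 0, "grip": 0}]'

```text
clock: 21.0
position: [0.5927, 0.0893, 0.0456]
ee_rot: [0.0, 0.704, 0.711, 0.0]
contact_force: [0.1, 0.3, -2.3]
width: 0.0548
gripper_force: 66.1
```

Contact is just beginning at the expected height of 0.0455. One more millimetre, then let go.

>>> step_arm --increments '[{"dp": [0, 0, -0.004], "yaw": 0, "grip": 0}, {"dp": [0, 0, 0], "yaw": 0, "grip": 0}]'

```text
clock: 21.25
position: [0.5927, 0.0893, 0.0456]
ee_rot: [0.0, 0.704, 0.711, 0.0]
contact_force: [-1.8, -0.1, 5.4]
width: 0.0547
gripper_force: 67.1
```

>>> step_arm --increments '[{"dp": [0, 0, 0], "yaw": 0, "grip": 0.82}, {"dp": [0, 0, 0], "yaw": 0, "grip": 0.82}, {"dp": [0, 0, 0.05], "yaw": 0, "grip": 0.82}, {"dp": [0, 0, 0.25], "yaw": 0, "grip": 0.82}, {"dp": [-0.2, 0, 0.1], "yaw": 0, "grip": 0.5}]'

```text
clock: 21.88
position: [0.5568, 0.0892, 0.1279]
ee_rot: [0.003, 0.704, 0.71, 0.003]
contact_force: [-0.4, -0.7, 0.8]
width: 0.0534
gripper_force: 0.0
```

Now shut the fingers, come down in front of the mouth and push.

>>> step_arm --increments '[{"dp": [-0.2, 0, 0], "yaw": 0, "grip": 0}, {"dp": [-0.05, 0, -0.05], "yaw": 0, "grip": 0}, {"dp": [0, 0, -0.2], "yaw": 0, "grip": 0}, {"dp": [0, 0, -0.12], "yaw": 0, "grip": 0}, {"dp": [0, 0, -0.05], "yaw": 0, "grip": 0}]'

```text
clock: 22.5
position: [0.5022, 0.0892, 0.0391]
ee_rot: [-0.001, 0.704, 0.711, -0.001]
contact_force: [-0.5, 0.1, 0.2]
width: -0.0001
gripper_force: 0.0
```

>>> step_arm --increments '[{"dp": [0, 0, 0], "yaw": 0, "grip": 0}, {"dp": [0.1, 0, 0], "yaw": 0, "grip": 0}, {"dp": [0.06, 0, 0], "yaw": 0, "grip": 0}, {"dp": [0.04, 0, 0], "yaw": 0, "grip": 0}, {"dp": [0.04, 0, 0], "yaw": 0, "grip": 0}]'

```text
clock: 23.12
position: [0.5506, 0.0893, 0.0408]
ee_rot: [0.0, 0.704, 0.711, 0.0]
contact_force: [-0.2, -0.2, -0.5]
width: 0.0
gripper_force: 0.0
```

```bash
python3 - <<'E'
from h import *
st();im=cams.get_image('wrist');t=cams.get_image('top');cv2.imwrite('pics/t7.png',t)
a=cv2.resize(im[60:320,160:560],(600,390),interpolation=2);b=cv2.resize(t[100:190,250:390],(327,210),interpolation=2)
cv2.imwrite('pics/w7.png',np.vstack([a,cv2.copyMakeBorder(b,0,0,0,273,0)]))
E
```

```text
t 23.12 p [0.5506 0.0893 0.0408] yaw 0.01 F [-0.2 -0.2 -0.5] w 0.0 gf 0.0 q6 0.03
```

View pics/w7.png

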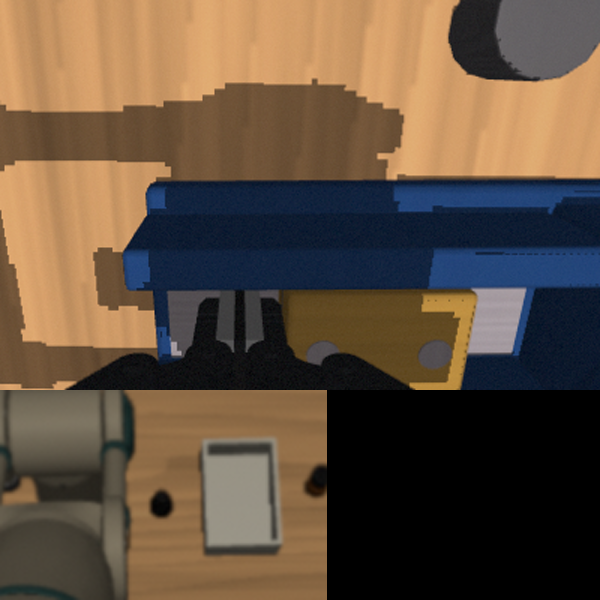

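The fingers are just behind the flask, which sits in the channel short of the stop. Pushing in small steps.

>>> step_arm --increments '[{"dp": [0.03, 0, 0.01], "yaw": 0, "grip": 0}, {"dp": [0.03, 0, 0], "yaw": 0, "grip": 0}, {"dp": [0.03, 0, 0], "yaw": 0, "grip": 0}, {"dp": [0.03, 0, 0], "yaw": 0, "grip": 0}, {"dp": [0.03, 0, 0], "yaw": 0, "grip": 0}]'

```text
clock: 23.85
position: [0.5806, 0.0893, 0.0424]
ee_rot: [-0.0, 0.704, 0.711, -0.0]
contact_force: [-1.0, -0.0, -1.7]
width: 0.0
gripper_force: 0.8
```

>>> step_arm --increments '[{"dp": [0.015, 0, 0], "yaw": 0, "grip": 0}, {"dp": [0.015, 0, 0], "yaw": 0, "grip": 0}]'

```text
clock: 24.1
position: [0.5863, 0.0893, 0.0425]
ee_rot: [-0.0, 0.704, 0.711, -0.0]
contact_force: [-1.6, -0.6, 0.1]
width: -0.0003
gripper_force: 0.9
```

>>> step_arm --increments '[{"dp": [0.015, 0, 0], "yaw": 0, "grip": 0}, {"dp": [0.015, 0, 0], "yaw": 0, "grip": 0}]'

```text
clock: 24.35
position: [0.5885, 0.089, 0.0418]
ee_rot: [-0.003, 0.703, 0.711, -0.003]
contact_force: [-12.2, -1.0, 5.6]
width: 0.0003
gripper_force: 5.8
```

>>> step_arm --increments '[{"dp": [0.01, 0, 0], "yaw": 0, "grip": 0}, {"dp": [0, 0, 0], "yaw": 0, "grip": 0}]'

```text
clock: 24.6
position: [0.5885, 0.089, 0.0419]
ee_rot: [-0.004, 0.703, 0.711, -0.005]
contact_force: [-12.6, -0.5, 5.7]
width: -0.0
gripper_force: 6.0
```

It has stopped at 12 N. A firmer push to square it, then back off and check.

>>> step_arm --increments '[{"dp": [0.015, 0, 0], "yaw": 0, "grip": 0}, {"dp": [0.01, 0, 0], "yaw": 0, "grip": 0}, {"dp": [0, 0, 0], "yaw": 0, "grip": 0}]'

```text
clock: 24.98
position: [0.5887, 0.089, 0.0419]
ee_rot: [-0.008, 0.703, 0.711, -0.008]
contact_force: [-21.0, -1.3, 12.9]
width: -0.0003
gripper_force: 10.7
```

>>> step_arm --increments '[{"dp": [-0.05, 0, 0], "yaw": 0, "grip": 0}, {"dp": [-0.15, 0, 0], "yaw": 0, "grip": 0}, {"dp": [-0.1, 0, 0.2], "yaw": 0, "grip": 0}, {"dp": [0, 0, 0.28], "yaw": 0, "grip": 0}, {"dp": [0, 0, 0.28], "yaw": 0, "grip": 0}]'

```text
clock: 25.6
position: [0.5405, 0.0894, 0.1969]
ee_rot: [0.001, 0.704, 0.711, 0.002]
contact_force: [0.3, -0.3, 0.0]
width: -0.0
gripper_force: 0.0
```

>>> step_arm --increments '[{"dp": [-0.25, -0.1, 0.1], "yaw": 0, "grip": 0}, {"dp": [-0.25, -0.1, 0], "yaw": 0, "grip": 0}, {"dp": [-0.2, -0.05, 0], "yaw": 0, "grip": 0}, {"dp": [0, 0, 0], "yaw": 0, "grip": 0}, {"dp": [0, 0, 0], "yaw": 0, "grip": 0}]'

```text
clock: 26.22
position: [0.4013, 0.0392, 0.2155]
ee_rot: [0.002, 0.704, 0.711, 0.002]
contact_force: [-0.3, 0.1, -0.8]
width: -0.0001
gripper_force: 0.0
```

```bash
python3 - <<'E'
from h import *
st();t=cams.get_image('top');s=cams.get_image('scene');c=cams.get_calibration('top')
print(brass(t,c,(112,180,275,298),z=.044))
cs=cams.get_calibration('scene');u,v=proj(cs,[.633,.09,.04]).astype(int);print(u,v)
a=cv2.resize(t[95:260,180:440],(650,412),interpolation=2)
b=cv2.resize(s[v-35:v+35,u-45:u+45],(234,182),interpolation=2);b2=cv2.resize(s[150:300,170:500],(400,182),interpolation=2)
cv2.imwrite('pics/f.png',np.vstack([a,np.hstack([b,b2,np.zeros((182,16,3),np.uint8)])]))
E
```

```text
t 26.23 p [0.4013 0.0392 0.2155] yaw 0.01 F [-0.3  0.1 -0.8] w -0.0001 gf 0.0 q6 -0.09
(array([632.9,  89.2]), array([50.2, 39.1]), 0.4)
358 261
```

View pics/f.png

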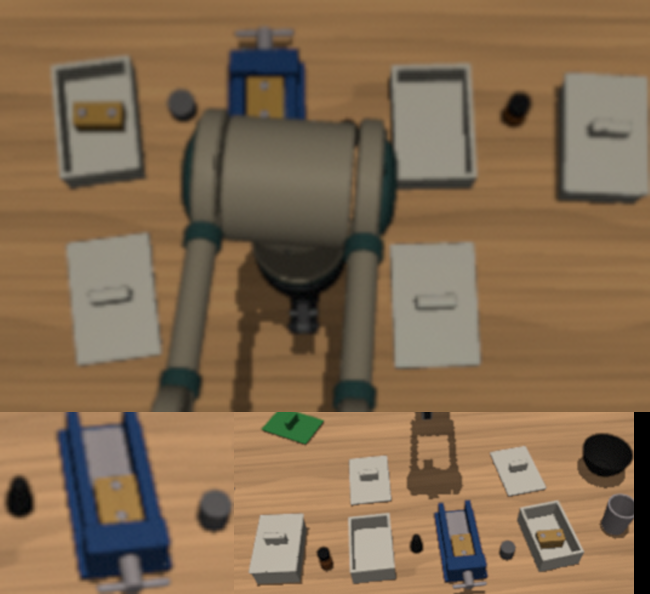

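The final views show the flask in the channel against the stop: centre x 0.633, so its inner end is at 0.661, the measured stop, and its yaw is about 0. Both lids lie flat with handles up, the bystanders look undisturbed and the arm is clear.

```bash
python3 -c "
from rig import ticket
print(ticket.sign_off())"
```

```text
the job is handed in; nothing more can be done
None
```

The wide flask was in the middle tub of the three; it now lies flat in the blue clamp, square against the stop, and the job was handed in at about 26 s of the 72 s limit.

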